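# Fish the dropped rotor nut out from under the bench riser

## Robot

A 6-joint arm with a two-finger parallel gripper is mounted at the origin on a cart in front of the work surface, level with it; the furniture and walls round the work are solid. World frame = base frame: x ahead of the robot, y to its left, z up, the work surface at z = 0. Lengths are in m, angles in rad, forces in N, time in s.
With the tool pointing down it reaches from about 0.35 to 0.95 m from the base axis. Payload 17.4 kg.
Tool frame: the origin (TCP) lies at the very end of the fingers, on their centre line; the grasp point (between the pads) lies 19 mm behind it; z points along the fingers, y is the line along which they close (so a half turn about z gives the same grasp; the last joint's range is limited). The gripper opens to 93 mm and grips with 3 to 60 N. Pads are 15 mm wide; open, the fingers measure 128 mm over their backs; the gripper's body (75 mm by 188 mm) begins 65 mm behind the grasp point.
Start: joints at [-1.35, 0.116, 1.442, -0, 1.584, -0.038], TCP at [0.173, -0.653, 0.219] pointing down, gripper open.
Joint ranges: [-2.83, 2.83], [-0.83, 2.19], [0.07, 2.5], [-1.14, 4.28], [0.01, 3], [-2.97, 2.97]. Speed limits (rad/s): [1.89, 1.89, 2.22, 3.14, 3.14, 3.14].

## Interface

Orientations are given as a rotation vector (axis times angle).
In Python, from rig import observe, grab_frame, get_calibration, finish_job gives the robot as it stands.
- The arm moves only by the tool apply_moves, never from a script. Its argument "commands" is a list of rows, each a list of 3 entries, a list of its own where there are three numbers: the turn, a rotation vector about the world's x, y, z in rad, then the shift along the world's x, y, z in mm, then the finger opening in mm, from 0 to 93. A call has exactly 10 rows; each row shifts and turns the commanded pose from where the row before left it; what a row does not reach is not made up. A row lasts 1/10 s, in which the tool goes at most 50 mm and 8.59 degrees, less where a joint would pass 70% of its speed; a pose out of reach is approached as far as the arm can. A call with a gripper value outside its range is refused whole. The fingers move at their own pace and stop on an object; the grip force is fixed at half the most. Time passes only in rows, so rows that do not move let the fingers close, or fill a call up. It gives the time, the measured TCP pose, the force, the opening and the grip force at its end, in the units of the state.
- observe(): the state, without advancing time (a new reading comes with each control period).
- grab_frame(name): name is "scene" or "top" or "wrist"; returns the picture (384x512x3 uint8, blue, green, red); there is no depth.
- get_calibration(name): a dict with "K" (3x3 intrinsics, pixels), "eye" and "rotation" of the camera in the world; the wrist camera has in their place "tool_from_camera" (4x4, takes a point from camera to tool coordinates, whose origin is the TCP and whose axes are the flange's). Camera axes: x right, y down, z forward; pixel columns grow to the right and rows downward; lengths in m; the calibration is good to about 2 mm. A picture is of the moment at which its call begins: read the wrist's pose just before it. get_calibration takes no time and is no camera call.
- finish_job(): hands the job in; it is judged then, once.
The state is a dict: "clock": time; "joint_positions": joint angles; "joint_vel": joint speeds; "tau": joint torques, N m; "eef_pos": TCP position; "tcp_rot": TCP orientation; "contact_force": force on the tool from outside, world axes, zero at the start; "wrist_torque": the same for the moment, N m; "finger_gap": finger opening in m; "grip_force": force on a finger pad.
Only numpy, scipy, OpenCV 4.12 (cv2) and the standard library are available. Lean on these libraries where they do the work, as an engineer would, in place of code of your own. Each camera call takes 0.05 s, during which the arm holds its last target. There are 200 camera calls.

## Task

The steel rotor nut has been dropped and lies out of sight under the low white bench riser. Take the blue-handled flat probe, feel for the nut with it under the riser and drag it out into the open in front, clear of the riser by at least a finger's width and still lying flat, then lay the probe down flat on the worktop, out from under the riser and not touching the nut. A power adapter is stuck down under there too, so go gently: never push against it, or the riser, with more than about 10 N, and leave the other things where they are.

Things in the scene. Friction and masses are not known exactly. Their poses are not given: they have to be found in the camera images.
- riser: low white bench riser, fixed. Origin: centre of its footprint, on the worktop; -x points out of its open front to the robot, +y is its left end seen from there. Outside 118 (x) x 216 (y) x 44 high; board 10 thick, 34 clear below. Front edge at x = -59; inner faces of the end panels at y = -100 and +100, of the closed back at x = +51. Coordinates below in mm in this frame
- riser_front (a point): middle of the riser's front edge, on the worktop (x = -59), axes as the riser. The unmeasured nut under the riser: steel disc 30 in diameter, 22 high, 0.11 to 0.16 kg, lying flat, centre at x -25 to +1 and somewhere in y from -34 to +58, always 3 to 9 clear of the adapter, on its right. It slides with 0.5 to 1.4 N; a higher force means it is against something
- riser_under (a point): point under the riser, same place and axes as its origin. The unmeasured adapter: black, fixed to the worktop, 62 (x) x 22 (y) x 24 high, its ends at x about -40 and +22, its right-hand (-y) side at an unknown y from -10 to +76. Nothing else is under the riser: y from -100 to -50 is always free, and so is the strip behind the adapter (x over +26)
- probe: the flat steel probe with a blue handle, lying on the worktop, 0.15 kg. Origin: on its underside, below the middle of the handle. Blade flat along +x from the handle, 16 wide, 5 thick. At the far end an upright-edged toe 8 (x) x 40 (y) x 12 high, centred at x = 165, reaching from y = -8 to y = +32: so it sticks out 24 to the left (+y) of the blade
- probe_grip (a point): centre of the probe's blue handle block, 36 above the probe's underside; block 40 (x) x 42 (y), from 5 to 59 above the underside; axes as the probe. Foot plate 50 x 50 x 5 below it. When carrying the probe mind the navy analyser, whose front is at world x = 0.58 m for y from -0.18 to 0.20 m; the worktop's front edge is at about x = 0.38 m
- probe_toe (a point): middle of the probe's toe, at (165, 12, 6) in the probe's frame; axes as the probe
- oil_bottle: brown glass bottle with black cap, 29 x 29 x 67, standing on the riser; origin at the middle of its underside; leave alone
- slide_box: blue slide box, 90 x 64 x 34, lying on the riser; origin at the middle of its underside; leave alone
- wash_bottle: clear wash bottle with bent spout and pale yellow filling, 73 x 77 x 240, on the worktop at the right; origin at the middle of its underside; leave alone
- timer: white kitchen-type timer with a red button, 26 x 56 x 58, standing on the worktop right of the middle; origin at the middle of its underside; leave alone
- jar: wide clear screw jar with a light brown band, 89 x 89 x 112, on the worktop at the right; origin at the middle of its underside; leave alone
- marker: black marker with blue cap, 13 x 134 x 15, lying on the worktop at the right; origin at the middle of its underside; leave alone

How it is judged:
By the outcome, as a careful person would: the job done as asked, in the order asked, and still so for the second after the job is handed in, with the robot touching nothing.
It also fails if it takes over 72 s, if anything falls off the work surface, if the arm or the gripper's body presses on something with over 40 N, if the wrist force passes 120 N, or if a joint passes its speed limit or range.

## Working session

There is one attempt and no reset: what is moved stays moved. The work goes in short steps, Python scripts to look and compute and a tool call to move; the robot and the scene stay as the last step left them, time stands still between calls to the robot, and variables do not carry over. Pictures are saved under pics/ and viewed, at most 10 in all, crops included, and the job is handed in when it is done.

Besides the shell and the picture viewer there is one more tool, called after "Call:" as name([rows], argument=value, ...), one row to a line, values as JSON. apply_moves: Moves the arm, as the interface text tells. Its arguments: {"type":"object","properties":{"commands":{"type":"array"}},"required":["commands"]}

```bash
mkdir -p pics; python3 - <<'E'
from rig import *
import cv2,numpy as np
np.set_printoptions(precision=4,suppress=True)
for n in("scene","top"):
    cv2.imwrite(f"pics/{n}0.png",grab_frame(n))
    print(n,get_calibration(n))
print(get_calibration("wrist"))
print(observe())
E
```

```text
scene {'K': array([[379.5248,   0.    , 256.8871],
       [  0.    , 379.5248, 192.0518],
       [  0.    ,   0.    ,   1.    ]]), 'eye': array([-0.3276, -0.6019,  0.6969]), 'rotation': array([-1.9534,  0.9398, -0.5603])}
top {'K': array([[495.3305,   0.    , 251.2463],
       [  0.    , 495.3305, 190.5079],
       [  0.    ,   0.    ,   1.    ]]), 'eye': array([-0.2106,  0.3632,  1.688 ]), 'rotation': array([-1.5229,  2.3991, -0.5621])}
{'K': array([[271.8427,   0.    , 256.229 ],
       [  0.    , 271.8427, 197.7337],
       [  0.    ,   0.    ,   1.    ]]), 'tool_from_camera': array([[-0.0004, -0.9596, -0.2815,  0.0777],
       [ 1.    , -0.0002, -0.0006,  0.0001],
       [ 0.0005, -0.2815,  0.9596, -0.1669],
       [ 0.    ,  0.    ,  0.    ,  1.    ]])}
{'clock': 0.1, 'joint_positions': array([-1.3498,  0.1164,  1.4422, -0.    ,  1.584 , -0.0378]), 'joint_vel': array([-0.    , -0.0022, -0.0007,  0.001 , -0.0007,  0.0005]), 'tau': array([  0.0008, -72.2902, -62.3866,   0.078 ,   0.0228,  -0.0001]), 'eef_pos': array([ 0.1727, -0.6524,  0.218 ]), 'tcp_rot': array([-3.1144, -0.4052,  0.0002]), 'contact_force': array([-0.3775, -1.0421,  0.2402]), 'wrist_torque': array([-0.0117,  0.0047,  0.0156]), 'grip_force': 0.0, 'finger_gap': 0.09319113726966151}
```

View pics/scene0.png

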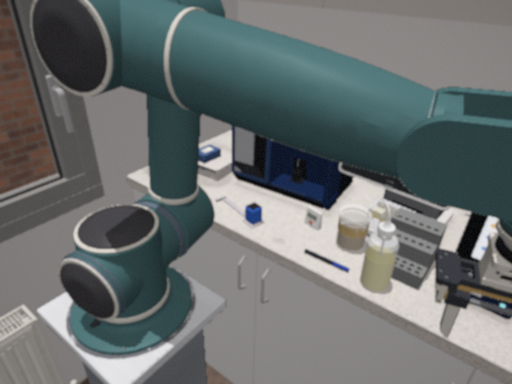

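View pics/top0.png

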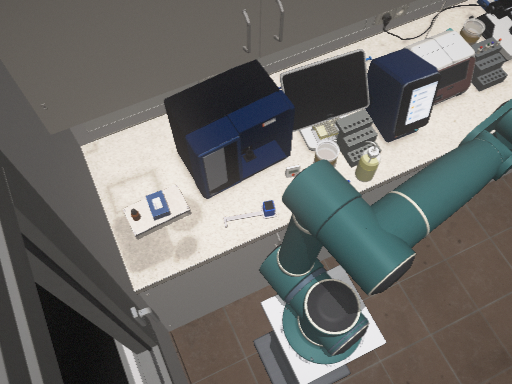

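Scene: the blue probe handle is at about (254,213) and its toe near (222,199). Top: the riser is at about (155,210), the probe handle at (268,208) and the toe at (226,221). I'll enlarge a crop of the top picture.

```bash
cat > h.py <<'E'
import numpy as np,cv2
from scipy.spatial.transform import Rotation as R
from rig import *
np.set_printoptions(precision=4,suppress=True)
def cam(n,st=None):
    c=get_calibration(n)
    if n!="wrist": return c["K"],R.from_rotvec(c["rotation"]).as_matrix(),np.array(c["eye"])
    T=c["tool_from_camera"];Rt=R.from_rotvec(st["tcp_rot"]).as_matrix()
    return c["K"],Rt@T[:3,:3],Rt@T[:3,3]+st["eef_pos"]
def ray(C,px,z):
    K,Rm,e=C;d=Rm@np.linalg.inv(K)@np.array([px[0],px[1],1.]);return e+d*(z-e[2])/d[2]
def proj(C,P):
    K,Rm,e=C;q=(K@Rm.T@(np.atleast_2d(P)-e).T).T;return q[:,:2]/q[:,2:]
E
python3 - <<'E'
from h import *
C=cam("top")
for n,p,z in(("handle",(268,208),.059),("toe",(226,221),.012),("riser",(157,210),.044)):print(n,ray(C,p,z))
print(proj(C,[[.5,.3,0],[.5,.4,0]]))
im=cv2.imread("pics/top0.png")[175:260,110:290]
cv2.imwrite("pics/c0.png",cv2.resize(im,None,fx=4.4,fy=4.4,interpolation=cv2.INTER_CUBIC))
E
```

```text
handle [ 0.4305 -0.0055  0.059 ]
toe [0.4675 0.1461 0.012 ]
riser [0.6008 0.3596 0.044 ]
[[184.0339 231.3922]
 [158.2971 242.3685]]
```

View pics/c0.png

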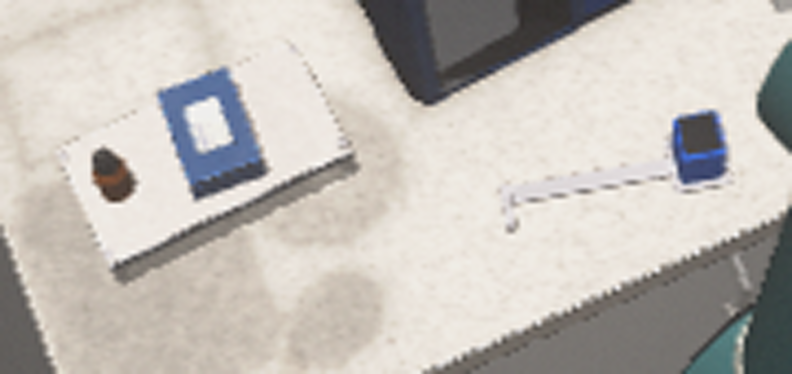

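The crop shows the riser's top corners at (62,155), (290,40), (355,155) and (118,265). The blade runs from (670,168) to (515,190), with the toe tip at (512,226). The handle top is around (698,130).

```bash
python3 - <<'E'
from h import *
C=cam("top");u=lambda p:((p[0]+.5)/4.4+110-.5,(p[1]+.5)/4.4+175-.5)
P=[ray(C,u(p),.044)[:2] for p in((62,155),(290,40),(355,155),(118,265))]
print(np.array(P)) # BL? back-left, back-right, front-right, front-left
# fit
L=np.array([[59,108],[59,-108],[-59,-108],[-59,108]])/1000.
P=np.array(P);c=P.mean(0);H=(L.T@(P-c));a=np.arctan2(H[0,1]-H[1,0],H[0,0]+H[1,1])
print("riser",c,a,np.degrees(a));Rm=np.array([[np.cos(a),-np.sin(a)],[np.sin(a),np.cos(a)]]);print(P-(c+L@Rm.T))
for p,z in(((674,168),.005),((515,190),.005),((512,230),.0),((512,222),.012),((698,133),.059)):print(p,ray(C,u(p),z))
E
```

```text
[[0.6529 0.4689]
 [0.6724 0.2596]
 [0.5499 0.2499]
 [0.5411 0.4593]]
riser [0.6041 0.3594] 0.07102369991280837 4.069358250407593
[[-0.0024 -0.0025]
 [ 0.0018  0.0037]
 [-0.003   0.0024]
 [ 0.0035 -0.0037]]
(674, 168) [0.4424 0.0083 0.005 ]
(515, 190) [0.481  0.1378 0.005 ]
(512, 230) [0.451  0.1541 0.    ]
(512, 222) [0.4528 0.1527 0.012 ]
(698, 133) [ 0.4413 -0.0118  0.059 ]
```

```bash
python3 - <<'E'
from h import *
C=cam("scene");
for n,p in(("wash",(376,287)),("jar",(350,246)),("timer",(314,227)),("marker cap",(347,270)),("marker end",(306,251))):print(n,ray(C,p,0)[:2])
E
```

```text
wash [ 0.4191 -0.4256]
jar [ 0.5269 -0.3012]
timer [ 0.5403 -0.1731]
marker cap [ 0.4292 -0.34  ]
marker end [ 0.4263 -0.214 ]
```

Call:
apply_moves([
  [[0, 0, 0.12], [0, 30, 35], 93],
  [[0, 0, 0.12], [10, 40, 20], 93],
  [[0, 0, 0.12], [20, 40, 0], 93],
  [[0, 0, 0.12], [20, 40, 0], 93],
  [[0, 0, 0.12], [20, 40, 0], 93],
  [[0, 0, 0.12], [20, 40, 0], 93],
  [[0, 0, 0.12], [20, 40, 0], 93],
  [[0, 0, 0.1], [20, 40, 0], 93],
  [[0, 0, 0.1], [20, 40, 0], 93],
  [[0, 0, 0], [20, 40, 0], 93],
])

```text
clock: 1.1
eef_pos: [0.343, -0.2608, 0.2735]
tcp_rot: [2.499, 1.904, 0.0]
contact_force: [1.2, -0.9, 0.7]
finger_gap: 0.0932
grip_force: 0.0
```

Call:
apply_moves([
  [[0, 0, 0], [15, 45, 0], 93],
  [[0, 0, 0], [15, 45, -5], 93],
  [[0, 0, 0], [17, 45, -10], 93],
  [[0, 0, 0], [17, 40, -15], 93],
  [[0, 0, 0], [15, 35, -15], 93],
  [[0, 0, 0], [15, 35, -15], 93],
  [[0, 0, 0], [3, 4, -10], 93],
  [[0, 0, 0], [0, 0, -5], 93],
  [[0, 0, 0], [0, 0, 0], 93],
  [[0, 0, 0], [0, 0, 0], 93],
])

```text
clock: 2.1
eef_pos: [0.4396, -0.0146, 0.1992]
tcp_rot: [2.503, 1.898, 0.001]
contact_force: [-0.4, 0.8, 0.3]
finger_gap: 0.0932
grip_force: 0.0
```

```bash
python3 - <<'E'
from h import *
s=observe();im=grab_frame("wrist");cv2.imwrite("pics/w1.png",im);np.save("s1.npy",s,allow_pickle=True)
print(s["eef_pos"],s["tcp_rot"],s["joint_positions"],s["contact_force"])
F=[]
for i in range(4):
    grab_frame("wrist");F.append(observe()["contact_force"])
print(np.array(F))
E
```

```text
[ 0.4396 -0.0146  0.1992] [2.5031 1.8975 0.0006] [-0.091  -0.412   1.9439 -0.0002  1.609   0.1825] [-0.3788  0.8216  0.3074]
[[-0.5434 -0.3119  0.3322]
 [-0.5279 -0.4636  0.2221]
 [-0.0101 -0.2295 -0.5608]
 [-0.1756  0.4088 -0.268 ]]
```

View pics/w1.png

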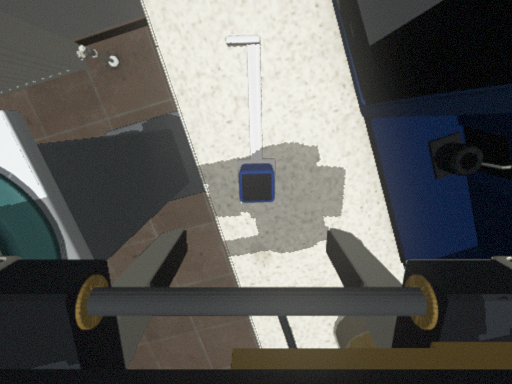

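The wrist picture shows the handle top centred at about (257,187). The blade runs up to the toe, which spans (226–260, 36–46), with the toe extending left.

```bash
python3 - <<'E'
from h import *
s=np.load("s1.npy",allow_pickle=True).item();C=cam("wrist",s)
h=ray(C,(257.3,187),.059);b1=ray(C,(254,60),.005);b2=ray(C,(256.3,150),.005)
tl=ray(C,(226,38.5),.012);tr=ray(C,(260,38.5),.012)
print(h,b1,b2,tl,tr)
d=b1-b2;print("blade ang",np.degrees(np.arctan2(d[1],d[0])))
d=tl-tr;print("toe ang-90",np.degrees(np.arctan2(d[1],d[0]))-90)
d=b1-h;print("handle-blade",np.degrees(np.arctan2(d[1],d[0])))
# optimise pose: reproject keypoints
from scipy.optimize import least_squares
L=np.array([[0,0,59],[169,32,12],[169,-8,12],[161-20,0,5],[30,0,5]])/1000.
px=np.array([[257.3,187],[226,36],[260,35.5],[254,60],[256.3,150]])
def W(p): 
    Rz=R.from_euler('z',p[2]).as_matrix();return L@Rz.T+[p[0],p[1],0]
def f(p):
    e=proj(C,W(p))-px;e[3:,1]=0;return e.ravel()
r=least_squares(f,[h[0],h[1],1.3]);print(r.x,np.degrees(r.x[2]),r.fun.reshape(-1,2))
E
```

```text
[ 0.4405 -0.0138  0.059 ] [0.4758 0.126  0.005 ] [0.4494 0.0218 0.005 ] [0.4504 0.1553 0.012 ] [0.4883 0.1446 0.012 ]
blade ang 75.78921511931377
toe ang-90 74.31493503182642
handle-blade 75.86016746682114
[ 0.4403 -0.014   1.3228] 75.78915637549713 [[-0.1515  0.2206]
 [-0.3158  0.1626]
 [ 0.2772 -0.3411]
 [ 0.0773  0.    ]
 [ 0.1316  0.    ]]
```

Call:
apply_moves([
  [[0, 0, 0.026], [1, 0, -30], 93],
  [[0, 0, 0], [0, 1, -35], 93],
  [[0, 0, 0], [0, 0, -35], 93],
  [[0, 0, 0], [0, 0, -35], 93],
  [[0, 0, 0], [0, 0, -25], 93],
  [[0, 0, 0], [0, 0, -17], 93],
  [[0, 0, 0], [0, 0, 0], 93],
  [[0, 0, 0], [0, 0, 0], 42],
  [[0, 0, 0], [0, 0, 0], 30],
  [[0, 0, 0], [0, 0, 0], 30],
])

```text
clock: 3.35
eef_pos: [0.4413, -0.0126, 0.0228]
tcp_rot: [2.476, 1.931, 0.002]
contact_force: [0.1, 0.3, 0.1]
finger_gap: 0.0732
grip_force: 0.0
```

Call:
apply_moves([
  [[0, 0, 0], [0, 0, 0], 30],
  [[0, 0, 0], [0, 0, 0], 30],
  [[0, 0, 0], [0, 0, 0], 30],
  [[0, 0, 0], [0, 0, 5], 30],
  [[0, 0, 0], [0, 0, 10], 30],
  [[0, 0, 0], [0, 0, 10], 30],
  [[0, 0, 0], [-5, 15, 5], 30],
  [[0, 0, 0], [-10, 30, 0], 30],
  [[0, 0, 0], [-10, 35, 0], 30],
  [[0, 0, 0], [-10, 40, 0], 30],
])

```text
clock: 4.35
eef_pos: [0.4055, 0.1083, 0.0527]
tcp_rot: [2.478, 1.93, 0.002]
contact_force: [0.8, 0.3, -1.2]
finger_gap: 0.0419
grip_force: 30.0
```

Call:
apply_moves([
  [[0, 0, 0], [-10, 35, 0], 30],
  [[0, 0, -0.12], [-10, 35, 0], 30],
  [[0, 0, -0.14], [-10, 30, 0], 30],
  [[0, 0, -0.14], [-8, 25, 0], 30],
  [[0, 0, -0.14], [-5, 15, 0], 30],
  [[0, 0, -0.14], [-4, 8, 0], 30],
  [[0, 0, -0.14], [0, 2, 0], 30],
  [[0, 0, -0.14], [0, 0, 0], 30],
  [[0, 0, -0.14], [0, 0, 0], 30],
  [[0, 0, -0.1], [0, 0, 0], 30],
])

```text
clock: 5.35
eef_pos: [0.3589, 0.2577, 0.0526]
tcp_rot: [-3.136, -0.187, -0.001]
contact_force: [-0.3, -0.1, -1.6]
finger_gap: 0.0416
grip_force: 30.0
```

```bash
python3 - <<'E'
from h import *
s=observe();im=grab_frame("wrist");cv2.imwrite("pics/w2.png",cv2.resize(im,(768,576),interpolation=cv2.INTER_CUBIC));np.save("s2.npy",s,allow_pickle=True)
print(s["eef_pos"],s["tcp_rot"],s["joint_positions"],s["contact_force"])
E
```

```text
[0.3589 0.2577 0.0526] [-3.1356 -0.1874 -0.0011] [ 0.5649 -0.3216  2.1191 -0.      1.3432  2.0163] [-0.3271 -0.0857 -1.6449]
```

View pics/w2.png

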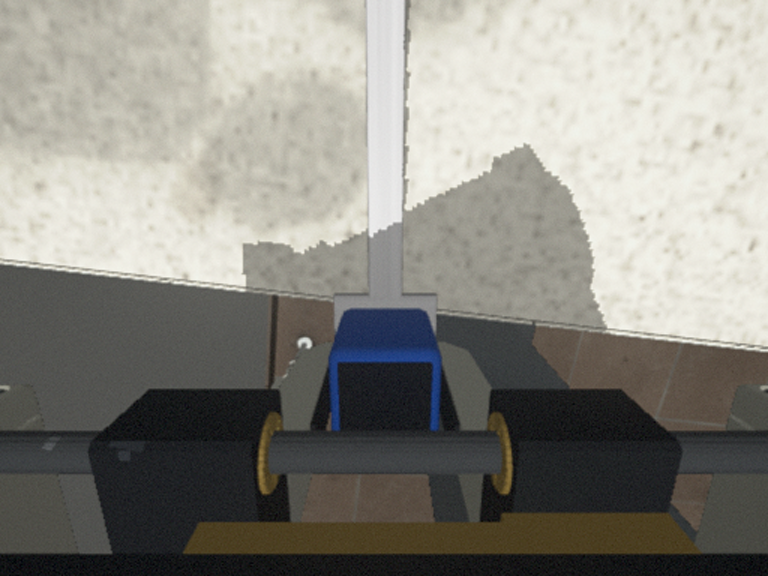

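The bench and blade are visible and the probe sits straight in the grip, but the toe and riser are out of view. I'll raise and tilt the tool to see both at once.

Call:
apply_moves([
  [[0, 0, -0.02], [0, 0, 20], 30],
  [[0, -0.03, -0.02], [0, 0, 30], 30],
  [[0, -0.05, 0], [0, 0, 30], 30],
  [[0, -0.05, 0], [0, 0, 30], 30],
  [[0, -0.05, 0], [0, 0, 25], 30],
  [[0, -0.05, 0], [0, 0, 15], 30],
  [[0, -0.02, 0], [0, 0, 0], 30],
  [[0, 0, 0], [0, 0, 0], 30],
  [[0, 0, 0], [0, 0, 0], 30],
  [[0, 0, 0], [0, 0, 0], 30],
])

```text
clock: 6.4
eef_pos: [0.3587, 0.2572, 0.2006]
tcp_rot: [3.103, 0.132, 0.386]
contact_force: [0.7, -0.6, -1.5]
finger_gap: 0.0419
grip_force: 30.0
```

```bash
python3 - <<'E'
from h import *
s=observe();im=grab_frame("wrist");cv2.imwrite("pics/w3raw.png",im);cv2.imwrite("pics/w3.png",cv2.resize(im,(768,576),interpolation=cv2.INTER_CUBIC));np.save("s3.npy",s,allow_pickle=True)
cv2.imwrite("pics/t3raw.png",grab_frame("top"))
print(s["eef_pos"],s["tcp_rot"],s["joint_positions"],s["contact_force"])
E
```

```text
[0.3587 0.2572 0.2006] [3.1029 0.1319 0.3865] [ 0.6695 -0.5536  2.0498 -0.1551  1.4518  2.1588] [ 0.7225 -0.5676 -1.505 ]
```

View pics/w3.png

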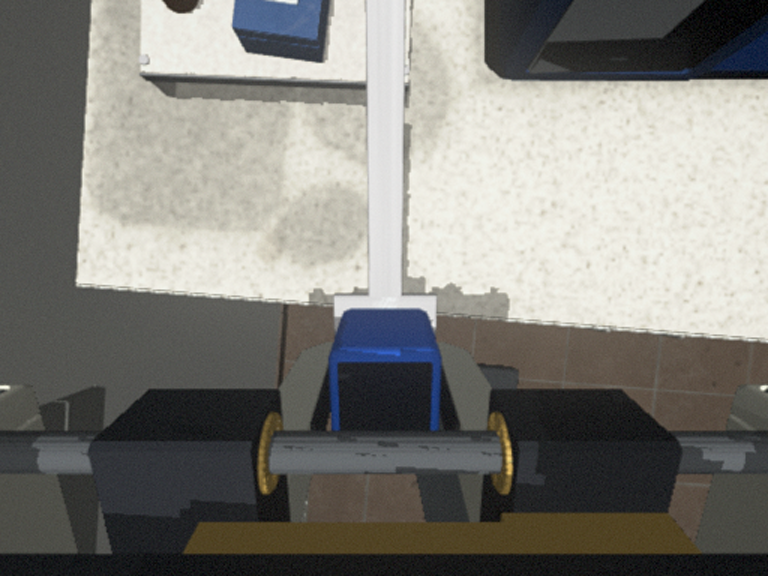

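The picture shows the riser's front top edge from the left corner (143,75) to about (366,83), with the right corner at about (409,85) beside the blade.

```bash
python3 - <<'E'
from h import *
s=np.load("s3.npy",allow_pickle=True).item();C=cam("wrist",s);u=lambda p:((p[0]+.5)/1.5-.5,(p[1]+.5)/1.5-.5)
A=ray(C,u((143,75)),.044);B=ray(C,u((366,83)),.044);D=ray(C,u((409,85)),.044)
print(A,B,D,np.linalg.norm(A-D))
# left side edge of top: (140,0)->(143,75)
E=ray(C,u((139.5,1)),.044);print("left edge dir",np.degrees(np.arctan2(*(E-A)[1::-1])))
for a,b in((A,B),(A,D)):
    d=a-b;print("yaw",np.degrees(np.arctan2(d[1],d[0]))-90)
Rt=R.from_rotvec(s["tcp_rot"]).as_matrix();print("tool yaw",np.degrees(np.arctan2(Rt[1,0],Rt[0,0])))
# blade midline dir: in tool frame compare
Tp=lambda P:(Rt.T@(P-s["eef_pos"]))
# blade top plane: in tool frame z = +.0218-.005
K,Rm,e=C
def hit(p,zt):
    d=Rm@np.linalg.inv(K)@np.array([*u(p),1.]);dt=Rt.T@d;et=Rt.T@(e-s["eef_pos"]);return et+dt*(zt-et[2])/dt[2]
for p in((386.5,5),(386,280)):print("blade tool",hit(p,.0168))
# front edge from raw row gradient
g=cv2.cvtColor(cv2.imread("pics/w3raw.png"),cv2.COLOR_BGR2GRAY).astype(float);g=cv2.GaussianBlur(g,(3,3),0)
cols=np.arange(110,240,5);rows=[]
for c in cols:
    dg=np.diff(g[40:64,c]);i=int(np.argmin(dg));rows.append(40.5+i)
print(rows)
# right edge and corner candidates in the top cam
im=cv2.imread("pics/t3raw.png")
Ct=cam("top");a=np.radians(4.07);
E
```

```text
[0.5423 0.463  0.044 ] [0.5525 0.2847 0.044 ] [0.5541 0.2498 0.044 ] 0.2136022274916737
left edge dir 6.128760378594523
yaw 3.2631948412514618
yaw 3.1653324841884967
tool yaw 5.031730287797442
blade tool [0.1421 0.001  0.0168]
blade tool [0.0322 0.0008 0.0168]
[49.5, 49.5, 49.5, 50.5, 50.5, 50.5, 49.5, 50.5, 51.5, 51.5, 51.5, 51.5, 50.5, 52.5, 52.5, 52.5, 52.5, 50.5, 53.5, 53.5, 53.5, 53.5, 54.5, 54.5, 54.5, 54.5]
```

Call:
apply_moves([
  [[0, 0.05, 0], [0, 0, -10], 30],
  [[0, 0.05, 0], [0, 0, -20], 30],
  [[0, 0.05, 0], [0, 0, -25], 30],
  [[0, 0.05, 0], [0, 0, -30], 30],
  [[0, 0.05, -0.013], [0, 0, -30], 30],
  [[0, 0, -0.014], [4, 2, -30], 30],
  [[0, 0, 0], [5, 2, -18], 30],
  [[0, 0, 0], [5, 1, -10], 30],
  [[0, 0, 0], [0, 0, -2], 30],
  [[0, 0, 0], [0, 0, 0], 30],
])

```text
clock: 7.5
eef_pos: [0.373, 0.2625, 0.0268]
tcp_rot: [3.14, 0.091, -0.0]
contact_force: [0.2, 0.1, -0.6]
finger_gap: 0.0418
grip_force: 30.0
```

```bash
cat > st.py <<'E'
from h import *
import sys
c=np.array([.606,.3597]);a=.061
def state(n=4):
    F=[]
    for i in range(n):
        grab_frame("wrist");s=observe();F.append(np.r_[s["contact_force"],s["wrist_torque"]])
    Rt=R.from_rotvec(s["tcp_rot"]).as_matrix();yaw=np.arctan2(Rt[1,0],Rt[0,0])
    Rz=np.array([[np.cos(a),np.sin(a)],[-np.sin(a),np.cos(a)]])
    p=np.array([s["eef_pos"][0],s["eef_pos"][1]])+np.array([-.0016,0.])-.001*np.array([-np.sin(yaw),np.cos(yaw)])
    h=Rz@(p-c)*1000;f=np.mean(F,0)
    print("t",round(s["clock"],2),"handle riser",h.round(1),"toe x",(h[0]+165).round(1),"z",s["eef_pos"][2],"yaw",yaw.round(4),"tilt",Rt[:,2].round(4))
    print("F riser",(Rz@f[:2]).round(2),f[2].round(2),"T",f[3:].round(3),"sem",(np.std(F,0)/n**.5).round(2))
state(int(sys.argv[1]) if len(sys.argv)>1 else 4)
E
python3 st.py
```

```text
t 7.7 handle riser [-240.1  -83.6] toe x -75.1 z 0.02735457349844876 yaw 0.0579 tilt [ 0.0009 -0.     -1.    ]
F riser [ 0.35 -0.09] -1.25 T [0.005 0.02  0.007] sem [0.29 0.18 0.25 0.01 0.01 0.02]
```

Call:
apply_moves([
  [[0, 0, 0.003], [5, 0.3, -1], 30],
  [[0, 0, 0], [6, 0.4, -1], 30],
  [[0, 0, 0], [6, 0.4, 0], 30],
  [[0, 0, 0], [6, 0.4, 0], 30],
  [[0, 0, 0], [6, 0.4, 0], 30],
  [[0, 0, 0], [6, 0.4, 0], 30],
  [[0, 0, 0], [6, 0.4, 0], 30],
  [[0, 0, 0], [6, 0.4, 0], 30],
  [[0, 0, 0], [6, 0.4, 0], 30],
  [[0, 0, 0], [5, 0.3, 0], 30],
])

```text
clock: 8.7
eef_pos: [0.4314, 0.2667, 0.0258]
tcp_rot: [-3.14, -0.096, 0.0]
contact_force: [-8.8, -0.2, 13.5]
finger_gap: 0.0419
grip_force: 30.0
```

Call:
apply_moves([
  [[0, 0, 0], [5, 0.3, 0], 30],
  [[0, 0, 0], [6, 0.4, 0], 30],
  [[0, 0, 0], [6, 0.4, 0], 30],
  [[0, 0, 0], [6, 0.4, 0], 30],
  [[0, 0, 0], [6, 0.4, 0], 30],
  [[0, 0, 0], [6, 0.4, 0], 30],
  [[0, 0, 0], [6, 0.4, 0], 30],
  [[0, 0, 0], [5, 0.2, 0], 30],
  [[0, 0, 0], [3, 0.2, 0], 30],
  [[0, 0, 0], [0, 0, 0], 30],
])

```text
clock: 9.7
eef_pos: [0.4807, 0.2697, 0.0258]
tcp_rot: [-3.14, -0.095, -0.001]
contact_force: [-2.6, -1.1, 9.8]
finger_gap: 0.0418
grip_force: 30.0
```

```bash
python3 st.py 6
```

```text
t 10.0 handle riser [-132.2  -83.1] toe x 32.8 z 0.025799840226877157 yaw 0.0609 tilt [ 0.0014  0.0002 -1.    ]
F riser [-1.61 -0.01] 9.21 T [-0.115  0.601 -0.038] sem [0.19 0.14 0.17 0.02 0.02 0.01]
```

Call:
apply_moves([
  [[0, 0, 0], [0, 0, 0.5], 30],
  [[0, 0, 0], [0, 0, 0.5], 30],
  [[0, 0, 0], [0, 0, 0.5], 30],
  [[0, 0, 0], [0, 0, 0], 30],
  [[0, 0, 0], [0, 0, 0], 30],
  [[0, 0, 0], [0, 0, 0], 30],
  [[0, 0, 0], [0, 0, 0], 30],
  [[0, 0, 0], [0, 0, 0], 30],
  [[0, 0, 0], [0, 0, 0], 30],
  [[0, 0, 0], [0, 0, 0], 30],
])

```text
clock: 11.0
eef_pos: [0.4797, 0.2694, 0.0261]
tcp_rot: [3.139, 0.095, -0.0]
contact_force: [0.9, -0.6, -1.6]
finger_gap: 0.0418
grip_force: 30.0
```

```bash
python3 - <<'E'
exec(open("st.py").read())
s=observe();im=grab_frame("wrist");cv2.imwrite("pics/w4.png",cv2.resize(im,(768,576),interpolation=cv2.INTER_CUBIC));np.save("s4.npy",s,allow_pickle=True)
E
```

```text
t 11.2 handle riser [-133.1  -83.4] toe x 31.9 z 0.02615298174492453 yaw 0.0608 tilt [ 0.     -0.0006 -1.    ]
F riser [-0.32 -0.19] -1.44 T [ 0.017  0.043 -0.013] sem [0.13 0.26 0.11 0.02 0.01 0.01]
```

View pics/w4.png

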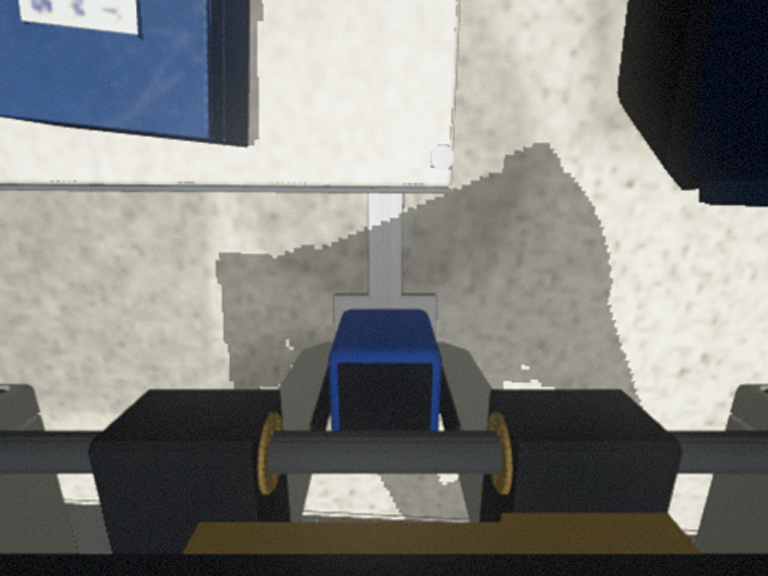

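The riser's front edge runs from (0,185) to its right front corner at about (451,188). The blade enters at x ≈ 385, about 65 px left of that corner.

```bash
python3 - <<'E'
from h import *
s=np.load("s4.npy",allow_pickle=True).item();C=cam("wrist",s);u=lambda p:((p[0]+.5)/1.5-.5,(p[1]+.5)/1.5-.5)
A=ray(C,u((5,184)),.044);B=ray(C,u((450,187.5)),.044);d=A-B;y=np.arctan2(d[1],d[0])-np.pi/2
E1=ray(C,u((459,5)),.044)
print(A,B,"yaw",y,"side",np.arctan2(*(E1-B)[1::-1]))
f=np.array([np.cos(y),np.sin(y)]);l=np.array([-np.sin(y),np.cos(y)])
print("centre",B[:2]+.059*f+.108*l)
b=ray(C,u((385.5,210)),.007);b2=ray(C,u((385.5,285)),.007);print("blade y_b",(b[:2]-B[:2])@l*1000-108,(b2[:2]-B[:2])@l*1000-108,"front plate edge x",(ray(C,u((385,294)),.007)[:2]-B[:2])@f*1000-59-25)
E
```

```text
[0.547  0.4072 0.044 ] [0.5552 0.2506 0.044 ] yaw 0.052833500432594604 side 0.05455786364956676
centre [0.6084 0.3616]
blade y_b -85.39518625246804 -85.68039787993675 front plate edge x -133.86106141318547
```

```bash
sed -i 's/^c=.*/c=np.array([.6084,.3616]);a=.053/' st.py
```

Call:
apply_moves([
  [[0, 0, -0.004], [1, 2, 0], 30],
  [[0, 0, -0.003], [1, 3, 0], 30],
  [[0, 0, 0], [1, 3, 0], 30],
  [[0, 0, 0], [-0.2, 3, 0], 30],
  [[0, 0, 0], [-0.2, 3, 0], 30],
  [[0, 0, 0], [-0.2, 3, 0], 30],
  [[0, 0, 0], [-0.2, 3, 0], 30],
  [[0, 0, 0], [-0.2, 3, 0], 30],
  [[0, 0, 0], [-0.2, 2, 0], 30],
  [[0, 0, 0], [0, 0, 0], 30],
])

```text
clock: 12.25
eef_pos: [0.4815, 0.2946, 0.0261]
tcp_rot: [3.14, 0.085, -0.0]
contact_force: [-0.0, 0.5, -1.4]
finger_gap: 0.0415
grip_force: 30.0
```

```bash
python3 st.py 5
```

```text
t 12.5 handle riser [-131.9  -61.4] toe x 33.1 z 0.026110092260791033 yaw 0.0537 tilt [-0.0001 -0.0006 -1.    ]
F riser [0.59 0.02] -1.82 T [-0.004  0.037  0.008] sem [0.17 0.09 0.19 0.01 0.01 0.01]
```

Call:
apply_moves([
  [[0, 0, 0], [0, 0.5, 0], 30],
  [[0, 0, 0], [0, 0.5, 0], 30],
  [[0, 0, 0], [0, 0.5, 0], 30],
  [[0, 0, 0], [-0.1, 0.5, 0], 30],
  [[0, 0, 0], [0, 0.5, 0], 30],
  [[0, 0, 0], [0, 0.5, 0], 30],
  [[0, 0, 0], [0, 0.5, 0], 30],
  [[0, 0, 0], [-0.1, 0.5, 0], 30],
  [[0, 0, 0], [0, 0, 0], 30],
  [[0, 0, 0], [0, 0, 0], 30],
])

```text
clock: 13.5
eef_pos: [0.4813, 0.2984, 0.0262]
tcp_rot: [3.14, 0.085, -0.0]
contact_force: [0.5, 0.7, -1.8]
finger_gap: 0.042
grip_force: 30.0
```

```bash
python3 st.py 4
```

```text
t 13.7 handle riser [-131.8  -57.4] toe x 33.2 z 0.026158868522800083 yaw 0.0538 tilt [ 0.     -0.0006 -1.    ]
F riser [ 0.24 -0.01] -1.55 T [0.016 0.007 0.003] sem [0.39 0.3  0.29 0.02 0.02 0.01]
```

Call:
apply_moves([
  [[0, 0, 0], [0, 0.5, 0], 30],
  [[0, 0, 0], [0, 0.5, 0], 30],
  [[0, 0, 0], [0, 0.5, 0], 30],
  [[0, 0, 0], [-0.1, 0.5, 0], 30],
  [[0, 0, 0], [0, 0.5, 0], 30],
  [[0, 0, 0], [0, 0.5, 0], 30],
  [[0, 0, 0], [0, 0.5, 0], 30],
  [[0, 0, 0], [-0.1, 0.5, 0], 30],
  [[0, 0, 0], [0, 0, 0], 30],
  [[0, 0, 0], [0, 0, 0], 30],
])

```text
clock: 14.7
eef_pos: [0.4811, 0.3024, 0.0261]
tcp_rot: [3.14, 0.084, -0.0]
contact_force: [0.0, 0.6, -0.9]
finger_gap: 0.0418
grip_force: 30.0
```

```bash
python3 st.py 4
```

```text
t 14.9 handle riser [-131.8  -53.3] toe x 33.2 z 0.02612921258387267 yaw 0.0537 tilt [-0.     -0.0006 -1.    ]
F riser [ 0.28 -0.06] -1.27 T [-0.004  0.044  0.002] sem [0.1  0.29 0.18 0.01 0.02 0.01]
```

Call:
apply_moves([
  [[0, 0, 0], [0, 0.5, 0], 30],
  [[0, 0, 0], [0, 0.5, 0], 30],
  [[0, 0, 0], [0, 0.5, 0], 30],
  [[0, 0, 0], [-0.1, 0.5, 0], 30],
  [[0, 0, 0], [0, 0.5, 0], 30],
  [[0, 0, 0], [0, 0.5, 0], 30],
  [[0, 0, 0], [0, 0.5, 0], 30],
  [[0, 0, 0], [-0.1, 0.5, 0], 30],
  [[0, 0, 0], [0, 0, 0], 30],
  [[0, 0, 0], [0, 0, 0], 30],
])

```text
clock: 15.9
eef_pos: [0.4809, 0.3064, 0.0262]
tcp_rot: [3.14, 0.085, -0.0]
contact_force: [0.5, 0.1, -2.4]
finger_gap: 0.0418
grip_force: 30.0
```

```bash
python3 st.py 4
```

```text
t 16.1 handle riser [-131.8  -49.3] toe x 33.2 z 0.026191050817371966 yaw 0.0538 tilt [ 0.0001 -0.0006 -1.    ]
F riser [0.   0.44] -1.29 T [0.018 0.05  0.027] sem [0.14 0.17 0.17 0.01 0.01 0.01]
```

Call:
apply_moves([
  [[0, 0, 0], [0, 0.5, 0], 30],
  [[0, 0, 0], [0, 0.5, 0], 30],
  [[0, 0, 0], [0, 0.5, 0], 30],
  [[0, 0, 0], [-0.1, 0.5, 0], 30],
  [[0, 0, 0], [0, 0.5, 0], 30],
  [[0, 0, 0], [0, 0.5, 0], 30],
  [[0, 0, 0], [0, 0.5, 0], 30],
  [[0, 0, 0], [-0.1, 0.5, 0], 30],
  [[0, 0, 0], [0, 0, 0], 30],
  [[0, 0, 0], [0, 0, 0], 30],
])

```text
clock: 17.1
eef_pos: [0.4807, 0.3104, 0.0261]
tcp_rot: [3.14, 0.085, -0.0]
contact_force: [-0.4, -0.1, -1.0]
finger_gap: 0.0421
grip_force: 30.0
```

```bash
python3 st.py 4
```

```text
t 17.3 handle riser [-131.8  -45.3] toe x 33.2 z 0.02613452457188891 yaw 0.0538 tilt [-0.     -0.0007 -1.    ]
F riser [ 0.17 -0.25] -1.74 T [ 0.01   0.038 -0.018] sem [0.18 0.19 0.17 0.01 0.01 0.01]
```

Call:
apply_moves([
  [[0, 0, 0], [0, 0.5, 0], 30],
  [[0, 0, 0], [0, 0.5, 0], 30],
  [[0, 0, 0], [0, 0.5, 0], 30],
  [[0, 0, 0], [-0.1, 0.5, 0], 30],
  [[0, 0, 0], [0, 0.5, 0], 30],
  [[0, 0, 0], [0, 0.5, 0], 30],
  [[0, 0, 0], [0, 0.5, 0], 30],
  [[0, 0, 0], [-0.1, 0.5, 0], 30],
  [[0, 0, 0], [0, 0, 0], 30],
  [[0, 0, 0], [0, 0, 0], 30],
])

```text
clock: 18.3
eef_pos: [0.4805, 0.3144, 0.0261]
tcp_rot: [3.14, 0.084, -0.0]
contact_force: [-0.3, 0.0, -2.3]
finger_gap: 0.042
grip_force: 30.0
```

```bash
python3 st.py 4
```

```text
t 18.5 handle riser [-131.8  -41.3] toe x 33.2 z 0.026139088587960917 yaw 0.0538 tilt [-0.     -0.0006 -1.    ]
F riser [ 0.17 -0.09] -1.81 T [0.007 0.022 0.001] sem [0.18 0.17 0.1  0.01 0.01 0.01]
```

Call:
apply_moves([
  [[0, 0, 0], [0, 0.5, 0], 30],
  [[0, 0, 0], [0, 0.5, 0], 30],
  [[0, 0, 0], [0, 0.5, 0], 30],
  [[0, 0, 0], [-0.1, 0.5, 0], 30],
  [[0, 0, 0], [0, 0.5, 0], 30],
  [[0, 0, 0], [0, 0.5, 0], 30],
  [[0, 0, 0], [0, 0.5, 0], 30],
  [[0, 0, 0], [-0.1, 0.5, 0], 30],
  [[0, 0, 0], [0, 0, 0], 30],
  [[0, 0, 0], [0, 0, 0], 30],
])

```text
clock: 19.5
eef_pos: [0.4803, 0.3184, 0.0262]
tcp_rot: [3.14, 0.085, -0.0]
contact_force: [0.6, 0.5, -1.9]
finger_gap: 0.0419
grip_force: 30.0
```

```bash
python3 st.py 4
```

```text
t 19.7 handle riser [-131.8  -37.3] toe x 33.2 z 0.026151539402107696 yaw 0.0538 tilt [-0.     -0.0006 -1.    ]
F riser [ 0.11 -0.01] -1.5 T [0.023 0.017 0.014] sem [0.14 0.18 0.24 0.01 0.01 0.01]
```

```bash
sed -i 's/^    F=\[\]/    s=observe();print("now Tz",s["wrist_torque"][2].round(3),"Fy",s["contact_force"][1].round(2),"qvel",np.abs(s["joint_vel"]).max().round(4));F=[]/' st.py
```

Call:
apply_moves([
  [[0, 0, 0], [0, 0.4, 0], 30],
  [[0, 0, 0], [0, 0.4, 0], 30],
  [[0, 0, 0], [0, 0.4, 0], 30],
  [[0, 0, 0], [-0.1, 0.4, 0], 30],
  [[0, 0, 0], [0, 0.4, 0], 30],
  [[0, 0, 0], [0, 0.4, 0], 30],
  [[0, 0, 0], [0, 0.4, 0], 30],
  [[0, 0, 0], [-0.1, 0.4, 0], 30],
  [[0, 0, 0], [0, 0.4, 0], 30],
  [[0, 0, 0], [0, 0.4, 0], 30],
])

```text
clock: 20.7
eef_pos: [0.4801, 0.3224, 0.0262]
tcp_rot: [3.14, 0.085, -0.0]
contact_force: [0.5, -0.1, -1.8]
finger_gap: 0.0415
grip_force: 30.0
```

```bash
python3 st.py 4
```

```text
now Tz -0.032 Fy -0.11 qvel 0.0061
t 20.9 handle riser [-131.8  -33.3] toe x 33.2 z 0.026119626703529505 yaw 0.0538 tilt [-0.0001 -0.0007 -1.    ]
F riser [-0.21 -0.48] -1.12 T [-0.093  0.027 -0.071] sem [0.34 0.16 0.24 0.01 0.01 0.01]
```

Contact: Tz is about −0.07 N m and Fy about −0.5 N, which fits the nut sliding against the blade. The toe is now behind it, so I'll pull gently.

Call:
apply_moves([
  [[0, 0, 0], [-3, -0.4, 0], 30],
  [[0, 0, 0], [-4, -0.4, 0], 30],
  [[0, 0, 0], [-4, -0.3, 0], 30],
  [[0, 0, 0], [-4, -0.2, 0], 30],
  [[0, 0, 0], [-4, -0.2, 0], 30],
  [[0, 0, 0], [-4, -0.2, 0], 30],
  [[0, 0, 0], [-4, -0.2, 0], 30],
  [[0, 0, 0], [-4, -0.2, 0], 30],
  [[0, 0, 0], [-4, -0.2, 0], 30],
  [[0, 0, 0], [-4, -0.2, 0], 30],
])

```text
clock: 21.9
eef_pos: [0.4409, 0.3199, 0.0262]
tcp_rot: [3.14, 0.085, 0.0]
contact_force: [0.7, 0.7, -2.2]
finger_gap: 0.0419
grip_force: 30.0
```

```bash
python3 st.py 4
```

```text
now Tz -0.029 Fy 0.72 qvel 0.0738
t 22.1 handle riser [-170.9  -33.7] toe x -5.9 z 0.026216474977858423 yaw 0.0539 tilt [ 0.     -0.0006 -1.    ]
F riser [-0.09 -0.04] -1.81 T [0.031 0.027 0.024] sem [0.16 0.18 0.31 0.01 0.01 0.01]
```

Call:
apply_moves([
  [[0, 0, 0], [-4, -0.2, 0], 30],
  [[0, 0, 0], [-4, -0.2, 0], 30],
  [[0, 0, 0], [-4, -0.2, 0], 30],
  [[0, 0, 0], [-4, -0.2, 0], 30],
  [[0, 0, 0], [-4, -0.2, 0], 30],
  [[0, 0, 0], [-4, -0.2, 0], 30],
  [[0, 0, 0], [-4, -0.2, 0], 30],
  [[0, 0, 0], [-4, -0.2, 0], 30],
  [[0, 0, 0], [-4, -0.2, 0], 30],
  [[0, 0, 0], [-4, -0.2, 0], 30],
])

```text
clock: 23.1
eef_pos: [0.4008, 0.3179, 0.0262]
tcp_rot: [3.14, 0.084, 0.0]
contact_force: [0.7, 0.4, -0.8]
finger_gap: 0.0416
grip_force: 30.0
```

```bash
python3 - <<'E'
exec(open("st.py").read())
s=observe();im=grab_frame("wrist");cv2.imwrite("pics/w5.png",cv2.resize(im,(768,576)));np.save("s5.npy",s,allow_pickle=True)
E
```

```text
now Tz -0.029 Fy 0.4 qvel 0.075
t 23.3 handle riser [-211.   -33.6] toe x -46.0 z 0.026119407643985647 yaw 0.0539 tilt [-0.0002 -0.0007 -1.    ]
F riser [0.47 0.4 ] -1.43 T [0.01  0.038 0.008] sem [0.15 0.27 0.24 0.01 0.01 0.01]
```

View pics/w5.png

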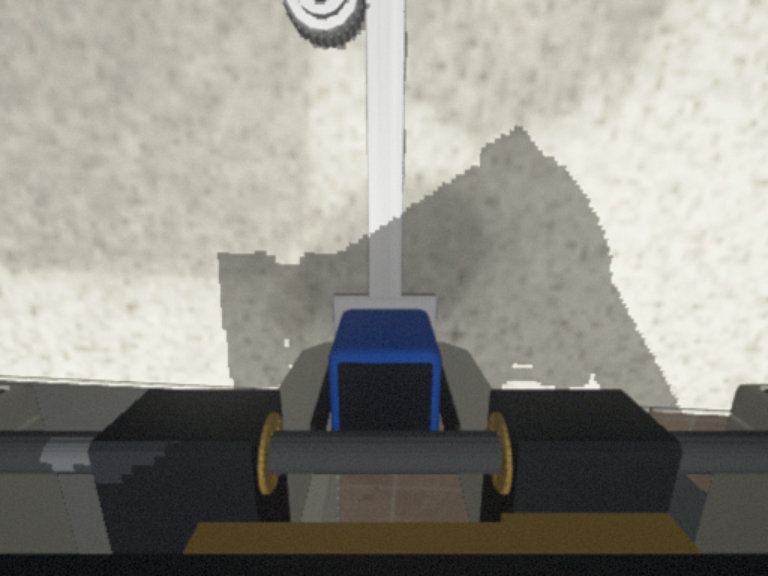

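The nut is coming out beside the blade, visible at about (325,5). I'll keep dragging.

Call:
apply_moves([
  [[0, 0, 0], [-5, -0.3, 0], 30],
  [[0, 0, 0], [-5, -0.3, 0], 30],
  [[0, 0, 0], [-5, -0.3, 0], 30],
  [[0, 0, 0], [-5, -0.3, 0], 30],
  [[0, 0, 0], [-5, -0.3, 0], 30],
  [[0, 0, 0], [-5, -0.3, 0], 30],
  [[0, 0, 0], [-5, -0.3, 0], 30],
  [[0, 0, 0], [-5, -0.3, 0], 30],
  [[0, 0, 0], [-5, -0.3, 0], 30],
  [[0, 0, 0], [-5, -0.3, 0], 30],
])

```text
clock: 24.35
eef_pos: [0.3507, 0.3149, 0.0262]
tcp_rot: [3.14, 0.084, -0.0]
contact_force: [0.8, 0.5, -1.8]
finger_gap: 0.0418
grip_force: 30.0
```

```bash
python3 st.py 2
```

```text
now Tz -0.077 Fy 0.47 qvel 0.0969
t 24.45 handle riser [-261.5  -33.9] toe x -96.5 z 0.026144757186598176 yaw 0.0541 tilt [-0.0001 -0.0006 -1.    ]
F riser [ 0.64 -0.09] -0.99 T [0.004 0.005 0.004] sem [0.   0.26 0.01 0.   0.02 0.02]
```

Call:
apply_moves([
  [[0, 0, 0], [2, 0, 0], 30],
  [[0, 0, 0], [3, -1, 0], 30],
  [[0, 0, 0], [2, -2, 0], 30],
  [[0, 0, 0], [0, -2, 0], 30],
  [[0, 0, 0], [0, 0, 5], 30],
  [[0, 0, 0], [0, 0, 10], 30],
  [[0, 0, 0], [0, 0, 15], 30],
  [[0, 0, 0], [0, 0, 15], 30],
  [[0, 0, 0], [0, -10, 5], 30],
  [[0, 0, 0], [5, -25, 0], 30],
])

```text
clock: 25.45
eef_pos: [0.3633, 0.2752, 0.0777]
tcp_rot: [-3.14, -0.088, -0.002]
contact_force: [0.1, -0.8, -1.2]
finger_gap: 0.0421
grip_force: 30.0
```

```bash
python3 - <<'E'
from h import *
s=observe();im=grab_frame("wrist");cv2.imwrite("pics/w6.png",im);np.save("s6.npy",s,allow_pickle=True);print(s["eef_pos"],s["clock"])
E
```

```text
[0.3633 0.2752 0.0777] 25.45
```

View pics/w6.png

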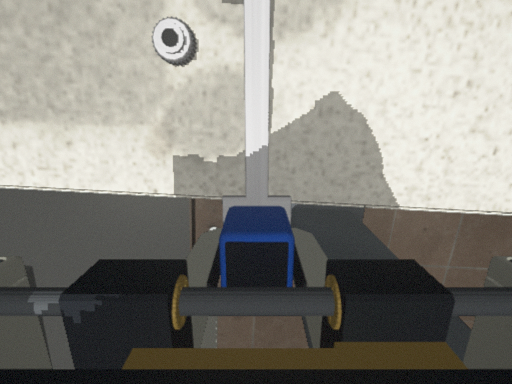

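The nut stands free and flat at about (172,37), well away from the probe. I'll carry the probe back towards its first place and lay it down.

Call:
apply_moves([
  [[0, 0, 0], [0, -25, 0], 30],
  [[0, 0, 0], [0, -35, 0], 30],
  [[0, 0, 0], [0, -40, 0], 30],
  [[0, 0, 0.1], [0, -35, 0], 30],
  [[0, 0, 0.14], [0, -30, 0], 30],
  [[0, 0, 0.14], [0, -30, 0], 30],
  [[0, 0, 0.14], [0, -25, 0], 30],
  [[0, 0, 0.14], [5, -20, 0], 30],
  [[0, 0, 0.14], [5, -15, 0], 30],
  [[0, 0, 0.14], [10, -10, 0], 30],
])

```text
clock: 26.5
eef_pos: [0.3828, 0.0084, 0.0765]
tcp_rot: [2.757, 1.503, 0.001]
contact_force: [0.3, -0.2, -2.1]
finger_gap: 0.0418
grip_force: 30.0
```

Call:
apply_moves([
  [[0, 0, 0.14], [15, -5, 0], 30],
  [[0, 0, 0.14], [15, 0, 0], 30],
  [[0, 0, 0.05], [15, 0, -5], 30],
  [[0, 0, 0], [10, 0, -15], 30],
  [[0, 0, 0], [0, 0, -15], 30],
  [[0, 0, 0], [0, 0, -8], 30],
  [[0, 0, 0], [0, 0, -3], 30],
  [[0, 0, 0], [0, 0, -1], 30],
  [[0, 0, 0], [0, 0, 0], 30],
  [[0, 0, 0], [0, 0, 0], 30],
])

```text
clock: 27.5
eef_pos: [0.4383, 0.0049, 0.0297]
tcp_rot: [2.477, 1.93, 0.002]
contact_force: [-1.3, 0.2, -2.2]
finger_gap: 0.0418
grip_force: 30.0
```

```bash
python3 st.py 3
```

```text
now Tz -0.055 Fy 0.19 qvel 0.002
t 27.65 handle riser [-189.4 -347.4] toe x -24.4 z 0.029565033506199545 yaw 1.3238 tilt [ 0.0013 -0.0002 -1.    ]
F riser [ 0.54 -0.09] -1.69 T [-0.079 -0.052 -0.002] sem [0.04 0.14 0.24 0.01 0.01 0.  ]
```

Call:
apply_moves([
  [[0, 0, 0], [0, 0, -1], 30],
  [[0, 0, 0], [0, 0, -1], 30],
  [[0, 0, 0], [0, 0, -1], 30],
  [[0, 0, 0], [0, 0, -0.5], 30],
  [[0, 0, 0], [0, 0, -0.5], 30],
  [[0, 0, 0], [0, 0, 0], 30],
  [[0, 0, 0], [0, 0, 0], 30],
  [[0, 0, 0], [0, 0, 0], 30],
  [[0, 0, 0], [0, 0, 0], 30],
  [[0, 0, 0], [0, 0, 0], 30],
])

```text
clock: 28.65
eef_pos: [0.4382, 0.0049, 0.0258]
tcp_rot: [2.478, 1.931, 0.001]
contact_force: [-4.5, 0.8, 8.5]
finger_gap: 0.042
grip_force: 30.0
```

Firmly on the bench; release and retreat.

Call:
apply_moves([
  [[0, 0, 0], [0, 0, 0.5], 60],
  [[0, 0, 0], [0, 0, 0], 93],
  [[0, 0, 0], [0, 0, 0], 93],
  [[0, 0, 0], [0, 0, 0], 93],
  [[0, 0, 0], [0, 0, 0], 93],
  [[0, 0, 0], [0, 0, 5], 93],
  [[0, 0, 0], [0, 0, 20], 93],
  [[0, 0, 0], [0, 0, 40], 93],
  [[0, 0, 0], [0, 0, 45], 93],
  [[0, 0, 0], [0, 0, 45], 93],
])

```text
clock: 29.65
eef_pos: [0.4377, 0.0049, 0.1827]
tcp_rot: [2.478, 1.931, 0.001]
contact_force: [0.9, 0.2, 0.1]
finger_gap: 0.0929
grip_force: 0.0
```

Call:
apply_moves([
  [[0, 0, 0], [0, 0, 40], 93],
  [[0, 0, 0], [0, 0, 30], 93],
  [[0, 0, 0], [0, 0, 20], 93],
  [[0, 0, 0], [0, 0, 0], 93],
  [[0, 0, 0], [0, 0, 0], 93],
  [[0, 0, 0], [0, 0, 0], 93],
  [[0, 0, 0], [0, 0, 0], 93],
  [[0, 0, 0], [0, 0, 0], 93],
  [[0, 0, 0], [0, 0, 0], 93],
  [[0, 0, 0], [0, 0, 0], 93],
])

```text
clock: 30.65
eef_pos: [0.4381, 0.0049, 0.2705]
tcp_rot: [2.478, 1.931, 0.0]
contact_force: [-0.4, 0.2, 0.1]
finger_gap: 0.0932
grip_force: 0.0
```

```bash
python3 - <<'E'
from h import *
s=observe();im=grab_frame("wrist");cv2.imwrite("pics/w7.png",im);np.save("s7.npy",s,allow_pickle=True);print(s["eef_pos"],s["clock"],s["contact_force"])
C=cam("wrist",np.load("s6.npy",allow_pickle=True).item());n=ray(C,(172,38),.022);print("nut",n)
d=n[:2]-[.6084,.3616];a=.053;print("riser frame",d[0]*np.cos(a)+d[1]*np.sin(a),-d[0]*np.sin(a)+d[1]*np.cos(a))
E
```

```text
[0.4381 0.0049 0.2705] 30.65 [-0.376   0.212   0.0952]
nut [0.4937 0.3446 0.022 ]
riser frame -0.11543557775581455 -0.010877581468466076
```

View pics/w7.png

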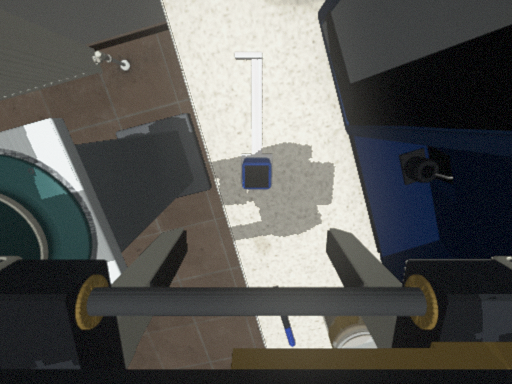

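The probe lies flat, with its handle at (257,175) and its toe at (248,55). The nut is about 41 mm clear of the riser front, so I'm handing in.

```bash
python3 -c "
from rig import finish_job
print(finish_job())"
```

```text
the job is handed in; nothing more can be done
None
```

The job is handed in at about 31 s: the nut lies flat about 41 mm in front of the riser, and the probe is laid flat on the worktop well away from it; I felt no contact with the adapter, and the highest readings seen were 13.5 N up and 8.8 N back while sliding the probe in, which I put down to it rubbing the worktop.

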